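Try the dosing syringes and reject the one that sticks

ROBOT

A 7-joint arm with a two-finger parallel gripper is mounted at the origin on the work surface. World frame = base frame: x ahead of the robot, y to its left, z up, the work surface at z = 0. Lengths are in m, angles in rad, forces in N, time in s.
With the tool pointing down it reaches from about 0.4 to 0.85 m from the base axis. Payload 10.4 kg.
Tool frame: the origin (TCP) lies midway between the tips of the shut fingers; the grasp point (between the pads) lies 19 mm behind it; z points along the fingers, y is the line along which they close (so a half turn about z gives the same grasp; the last joint's range is limited). The gripper opens to 85 mm and grips with 20 to 120 N. Pads are 22 mm wide; open, the fingers measure 114 mm over their backs; the gripper's body (76 mm by 85 mm) begins 54 mm behind the grasp point. The pads swing forward as they close: fully open they stand 13 mm farther back than shut.
Start: joints at [-1.135, 0.332, -0.065, 1.46, 0.022, 1.35, -0.088], TCP at [0.277, 0.56, 0.231] pointing down, gripper open.
Joint ranges: [-2.6, 2.6], [-0.5, 2.12], [-1.47, 1.34], [0.16, 2.42], [-1.27, 4.41], [0.06, 2.06], [-2.6, 2.6]. Speed limits (rad/s): [2.22, 2.22, 2.79, 2.79, 3.14, 3.14, 3.14].

INTERFACE

Orientations are given as a unit quaternion [x, y, z, w].
In Python, from workcell import get_obs, camera, camera_params, hand_in gives the robot as it stands.
- The arm moves only by the tool carry_out, never from a script. Its argument "commands" is a list that holds one entry, the list of rows, each a list of 6 numbers: the shift along the tool's x, y, z in units of 40 mm (1.0 is 40 mm), then the turn, a rotation vector about the tool's x, y, z in units of 6 degrees (1.0 is 6 degrees). In form: [[[x, y, z, ax, ay, az], ...]]. A call has 1 to 20 rows; each row shifts and turns the commanded pose from where the row before left it, along the tool's axes as they then stand; what a row does not reach is not made up. A row lasts 1/12 s, in which the tool goes at most 41.7 mm and 7.16 degrees, less where a joint would pass 70% of its speed; a pose out of reach is approached as far as the arm can. A call is refused whole if a number of a shift passes 1 or a number of a turn 1, either way. A call with a gripper value outside its range is refused whole. "hand" is the closure, from -1 (fully open) to 1 (shut), set as the call begins (left out, the last holds). The fingers move at their own pace and stop on an object; "force" is the grip in N (left out, the last holds). Time passes only in rows, so rows that do not move let the fingers close. It gives the time, the measured TCP pose, the force, the opening and the grip force at its end, in the units of the state.
- get_obs(): the state, without advancing time (a new reading comes with each control period).
- camera(name): name is "side" or "top"; returns the picture (420x560x3 uint8, red, green, blue); there is no depth.
- camera_params(name): a dict with "mtx" (3x3 intrinsics, pixels), "k1" (the pictures are not rectified: a ray, as slopes to the right and down, at radius r is drawn at 1 + k1 r^2 times it, then the intrinsics apply), "R" (3x3) and "t" (3): a world point X has camera coordinates R X + t. Camera axes: x right, y down, z forward; pixel columns grow to the right and rows downward; lengths in m; the calibration is good to about 2 mm. A picture is of the moment at which its call begins. camera_params takes no time and is no camera call.
- hand_in(): hands the job in; it is judged then, once.
The state is a dict: "clock": time; "joint_pos": joint angles; "joint_velocities": joint speeds; "tau": joint torques, N m; "position": TCP position; "ee_rot": TCP orientation; "ft_force": force on the tool from outside, world axes, zero at the start; "torque": the same for the moment, N m; "grip_width": opening from 0.0 (shut) to 1.0 (fully open); "grasp_force": force on a finger pad.
Only numpy, scipy, OpenCV 4.12 (cv2) and the standard library are available. Lean on these libraries where they do the work, as an engineer would, in place of code of your own. Each camera call takes 0.05 s, during which the arm holds its last target. There are 200 camera calls.

TASK

Try all four dosing syringes in the rack: press each plunger firmly but gently through its stroke until it is fully home. One of them will jam part-way: do not force it, but lift that syringe out and stand it upright on the floor of the steel reject tray, its plunger left where it jammed. Leave the three sound ones standing in the rack with their plungers home, and do not disturb the other things on the bench.

Things in the scene. Friction and masses are not known exactly. Their poses are not given: they have to be found in the camera images.
- rack: White plastic rack fixed to the bench, 406 mm long (its y) by 56 mm wide (its x), 56 mm high; five square open cells of 46 mm in a row along its y, at y = -160, -80, 0, 80, 160 mm, floors 6 mm above the bench. Four cells hold the syringes, standing loosely with the plunger up; the fifth (y = +160 mm) holds a small bottle. Origin: centre of the underside, on the bench.
- tray: Reject tray: shallow empty open steel tray, 130 mm (its x) by 150 mm (its y), 30 mm high, walls and floor 4 to 5 mm thick, fixed to the bench beyond the rack. Origin: centre of the underside.
- syringe_1: Large dosing syringe standing upright: grey opaque barrel 40 mm in diameter, 105 mm from its flat closed base to the top of its white finger flange (60 x 34 x 5 mm), about 0.14 kg with plunger. Origin: centre of the base; z up along the barrel. Which syringe stands in which of the four cells varies; all look alike.
- head_1 (a point): Centre of the top face of the plunger head of syringe_1: a white knob 30 mm in diameter and 18 mm tall on a 13 mm rod. The face is 178 mm above the base with the plunger fully out and 133 mm above it fully home (knob underside then 10 mm above the flange). The knob sits on a buffer spring that gives 1 mm per 3.5 N, 9 mm at most. It can also be gripped: lifted by it steadily, friction holds the plunger.
- plunger_1 (a joint): Travel of the plunger of syringe_1 into its barrel, m: 0 fully out, 0.045 fully home; starts 0 to 4 mm in, no spring. Sound plungers need a push of 5 to 11 N, differing by syringe, all the way. Exactly one of the four, by chance each time whatever its name or stiffness, stops at a jam about half-way (20 to 28 mm in). Jam and home stop both feel firm: over 60 N counts as forcing.
- syringe_2: Large dosing syringe standing upright: grey opaque barrel 40 mm in diameter, 105 mm from its flat closed base to the top of its white finger flange (60 x 34 x 5 mm), about 0.14 kg with plunger. Origin: centre of the base; z up along the barrel. Which syringe stands in which of the four cells varies; all look alike.
- head_2 (a point): Centre of the top face of the plunger head of syringe_2: a white knob 30 mm in diameter and 18 mm tall on a 13 mm rod. The face is 178 mm above the base with the plunger fully out and 133 mm above it fully home (knob underside then 10 mm above the flange). The knob sits on a buffer spring that gives 1 mm per 3.5 N, 9 mm at most. It can also be gripped: lifted by it steadily, friction holds the plunger.
- plunger_2 (a joint): Travel of the plunger of syringe_2 into its barrel, m: 0 fully out, 0.045 fully home; starts 0 to 4 mm in, no spring. Sound plungers need a push of 5 to 11 N, differing by syringe, all the way. Exactly one of the four, by chance each time whatever its name or stiffness, stops at a jam about half-way (20 to 28 mm in). Jam and home stop both feel firm: over 60 N counts as forcing.
- syringe_3: Large dosing syringe standing upright: grey opaque barrel 40 mm in diameter, 105 mm from its flat closed base to the top of its white finger flange (60 x 34 x 5 mm), about 0.14 kg with plunger. Origin: centre of the base; z up along the barrel. Which syringe stands in which of the four cells varies; all look alike.
- head_3 (a point): Centre of the top face of the plunger head of syringe_3: a white knob 30 mm in diameter and 18 mm tall on a 13 mm rod. The face is 178 mm above the base with the plunger fully out and 133 mm above it fully home (knob underside then 10 mm above the flange). The knob sits on a buffer spring that gives 1 mm per 3.5 N, 9 mm at most. It can also be gripped: lifted by it steadily, friction holds the plunger.
- plunger_3 (a joint): Travel of the plunger of syringe_3 into its barrel, m: 0 fully out, 0.045 fully home; starts 0 to 4 mm in, no spring. Sound plungers need a push of 5 to 11 N, differing by syringe, all the way. Exactly one of the four, by chance each time whatever its name or stiffness, stops at a jam about half-way (20 to 28 mm in). Jam and home stop both feel firm: over 60 N counts as forcing.
- syringe_4: Large dosing syringe standing upright: grey opaque barrel 40 mm in diameter, 105 mm from its flat closed base to the top of its white finger flange (60 x 34 x 5 mm), about 0.14 kg with plunger. Origin: centre of the base; z up along the barrel. Which syringe stands in which of the four cells varies; all look alike.
- head_4 (a point): Centre of the top face of the plunger head of syringe_4: a white knob 30 mm in diameter and 18 mm tall on a 13 mm rod. The face is 178 mm above the base with the plunger fully out and 133 mm above it fully home (knob underside then 10 mm above the flange). The knob sits on a buffer spring that gives 1 mm per 3.5 N, 9 mm at most. It can also be gripped: lifted by it steadily, friction holds the plunger.
- plunger_4 (a joint): Travel of the plunger of syringe_4 into its barrel, m: 0 fully out, 0.045 fully home; starts 0 to 4 mm in, no spring. Sound plungers need a push of 5 to 11 N, differing by syringe, all the way. Exactly one of the four, by chance each time whatever its name or stiffness, stops at a jam about half-way (20 to 28 mm in). Jam and home stop both feel firm: over 60 N counts as forcing.
- jar_white: Bystander: white screw jar, 54 mm in diameter, 85 mm tall, beside the tray. Origin: centre of the base.
- bottle_tall: Bystander: white bottle, 56 mm in diameter, 140 mm tall, beside the tray. Origin: centre of the base.
- beaker: Bystander: glass beaker, 70 mm in diameter, 85 mm tall. Origin: centre of the base.
- weight: Bystander: steel cylinder weight, 44 mm in diameter, 50 mm tall. Origin: centre of the base.
- spanner: Bystander: flat steel spanner, 160 mm long, lying along the front of the rack. Origin: on its underside near the middle.
- jar_in_rack: Bystander: small white bottle, 36 mm in diameter, 80 mm tall, standing in the rack's fifth cell. Origin: centre of the base.
Things that resemble listed ones, but are neither listed nor needed, are in the scene too. What is shaped like the syringe_1 but yellow is not meant.

How it is judged:
By the outcome, as a careful person would: the job done as asked, in the order asked, and still so for the second after the job is handed in, with the robot touching nothing.
It also fails if it takes over 56 s, if anything falls off the work surface, if the arm or the gripper's body presses on something with over 40 N, if the wrist force passes 120 N, or if a joint passes its speed limit or range.

## Working session

There is one attempt and no reset: what is moved stays moved. The work goes in short steps, Python scripts to look and compute and a tool call to move; the robot and the scene stay as the last step left them, time stands still between calls to the robot, and variables do not carry over. Pictures are saved under pics/ and viewed, at most 10 in all, crops included, and the job is handed in when it is done.

Besides the shell and the picture viewer there is one more tool, called after "Request:" as a command line: name --argument value ..., lists and objects as JSON in quotes. carry_out: Moves the arm, as the interface text tells. Its arguments: {"type":"object","properties":{"commands":{"type":"array"},"hand":{"type":"number"},"force":{"type":"number"}},"required":["commands"]}

```bash
mkdir -p pics
cat > h.py <<'E'
import numpy as np,cv2
from workcell import get_obs,camera,camera_params,hand_in
def ray(n,u,v):
    p=camera_params(n);K=np.array(p['mtx'],float);R=np.array(p['R']);t=np.array(p['t'])
    d=np.array([(u-K[0,2])/K[0,0],(v-K[1,2])/K[1,1]]);s=d.copy()
    for _ in range(20): s=d/(1+p['k1']*(s@s))
    return -R.T@t, R.T@np.array([s[0],s[1],1])
def plane(n,u,v,z):
    c,d=ray(n,u,v); return c+d*(z-c[2])/d[2]
def tri(a,b):
    (c1,d1),(c2,d2)=ray('top',*a),ray('side',*b)
    s=np.linalg.lstsq(np.c_[d1,-d2],c2-c1,rcond=None)[0]
    p,q=c1+s[0]*d1,c2+s[1]*d2
    return (p+q)/2,np.linalg.norm(p-q)
def proj(n,X):
    p=camera_params(n);K=np.array(p['mtx'],float);x=np.array(p['R'])@X+np.array(p['t']);s=x[:2]/x[2];s=s*(1+p['k1']*(s@s));return K[:2,:2]@s+K[:2,2]
E
python3 - <<'E'
from h import *
for n in('top','side'):
    cv2.imwrite(f'pics/{n}0.png',cv2.resize(camera(n)[:,:,::-1],(784,588),interpolation=cv2.INTER_CUBIC)); c,d=ray(n,280,210);print(n,c,d)
o=get_obs();print({k:np.round(v,3) for k,v in o.items()})
E
```

```text
top [0.4225404  0.01517329 1.09694691] [ 0.08819109 -0.00826974 -0.99636201]
side [ 0.22759228 -0.75458148  0.74376307] [ 0.28929225  0.7362956  -0.61193544]
{'clock': np.float64(0.1), 'joint_pos': array([-1.135,  0.333, -0.065,  1.461,  0.022,  1.35 , -0.089]), 'joint_velocities': array([ 0.   , -0.001, -0.   , -0.002, -0.   ,  0.001, -0.   ]), 'tau': array([ 1.0000e-03, -6.2675e+01,  4.9000e-02, -3.9242e+01,  1.6000e-02,
        7.0000e-03,  0.0000e+00]), 'position': array([0.277, 0.56 , 0.231]), 'ee_rot': array([ 0.227,  0.974, -0.001, -0.   ]), 'ft_force': array([-0.228,  0.479,  0.067]), 'torque': array([-0.021,  0.026, -0.03 ]), 'grasp_force': np.float64(0.0), 'grip_width': np.float64(1.0)}
```

View pics/top0.png

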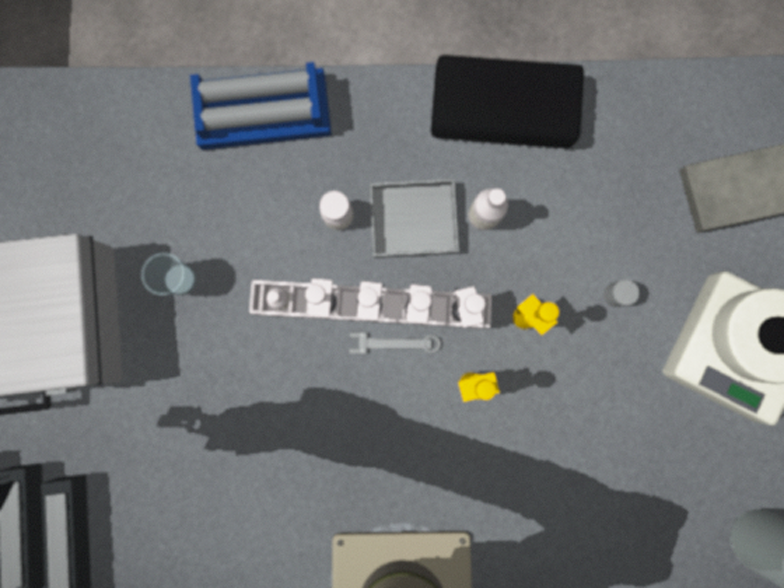

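View pics/side0.png

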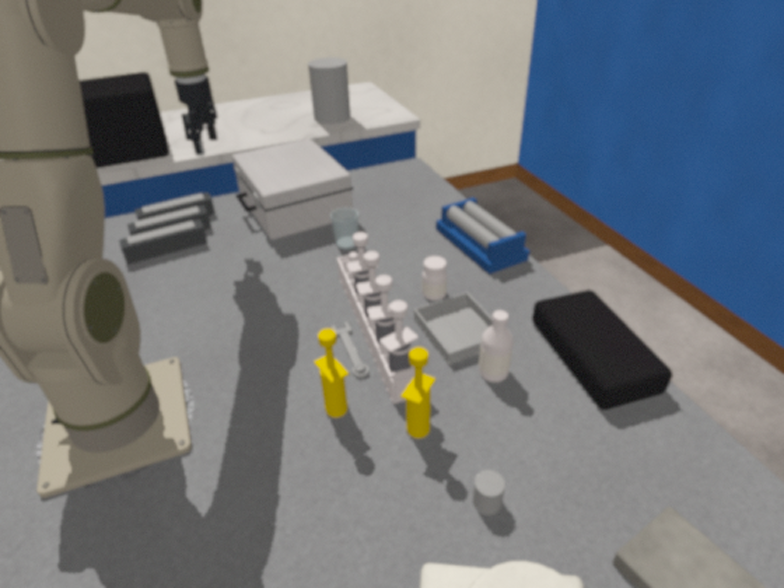

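The rack sits at about (250–490, 280–328) in the top view. Four white-headed syringes stand at (317,292), (369,295), (420,299) and (474,303), with the small bottle at (275,297). The yellow lookalikes at (540,313) and (483,388) are excluded by colour. The tray is at (415,218), between the jar at (337,210) and the tall bottle at (490,208). I'll confirm these in an enlarged crop.

Run:
```python
from h import *
a=camera('top')[:,:,::-1];b=camera('side')[:,:,::-1]
np.save('a.npy',a);np.save('b.npy',b)
A=cv2.resize(a[190:240,170:360],None,fx=4.2,fy=4.2,interpolation=cv2.INTER_CUBIC)
B=cv2.resize(b[160:285,235:335],None,fx=3,fy=3,interpolation=cv2.INTER_CUBIC)
c=np.zeros((600,798,3),np.uint8);c[:210,:798]=A;c[220:595,:300]=B
B2=cv2.resize(a[120:190,255:340],None,fx=5,fy=5,interpolation=cv2.INTER_CUBIC);c[220:570,320:745]=B2
cv2.imwrite('pics/c1.png',c)
for u,v in((317,292),(369,295),(420,299),(474,303)): print(plane('top',u/1.4,v/1.4,.182))
for u,v in((250,280),(490,295),(490,328),(250,313)): print('rack',plane('top',u/1.4,v/1.4,.056))
for u,v in((372,183),(456,181),(458,254),(374,255)): print('tray',plane('top',u/1.4,v/1.4,.03))
```

```text
[0.50813131 0.119208   0.182     ]
[0.50252424 0.04184188 0.182     ]
[ 0.49546564 -0.03394953  0.182     ]
[ 0.48837971 -0.11397013  0.182     ]
rack [0.54201132 0.24692768 0.056     ]
rack [ 0.5106252  -0.15916891  0.056     ]
rack [ 0.45498463 -0.15730507  0.056     ]
rack [0.48603695 0.24632545 0.056     ]
tray [0.71469289 0.03872938 0.03      ]
tray [ 0.71603839 -0.10994245  0.03      ]
tray [ 0.58549126 -0.11007675  0.03      ]
tray [0.58587575 0.03675188 0.03      ]
```

View pics/c1.png

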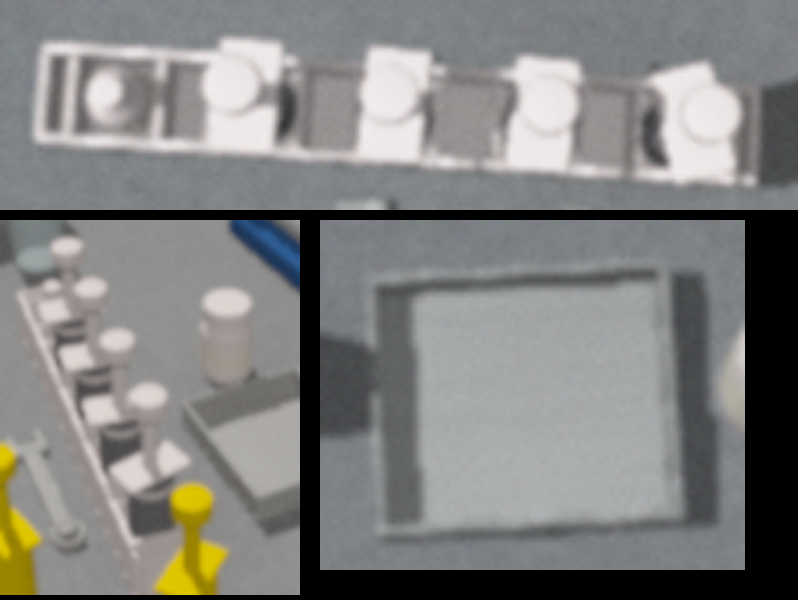

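The crop confirms four white syringes at crop x 232, 390, 547 and 711, with the small bottle at 105 and an empty tray. Next I refine the knob centres and check the height of the box on the left that the arm will pass.

Run:
```python
from h import *
T=[(232,83),(390,93),(547,104),(711,112)];S=[(66,243),(91,284),(117,336),(149,390)]
for t,s in zip(T,S):
    tp=(170+t[0]/4.2,190+t[1]/4.2);sp=(235+s[0]/3,160+(s[1]-220)/3)
    print(plane('top',*tp,.181).round(4),*tri(tp,sp))
print('box',tri((82/1.4,235/1.4),(352/1.4,183/1.4)),tri((95/1.4,390/1.4),(253/1.4,192/1.4)))
for u,v in((378,275),(665,268),(685,520),(382,530)): print('trayrim',plane('top',255+(u-320)/5,120+(v-220)/5,.03).round(3))
```

```text
[0.5058 0.1218 0.181 ] [0.50615009 0.12116885 0.18477264] 0.0015024590417939921
[0.4996 0.0434 0.181 ] [0.50050617 0.04275203 0.18814706] 0.0030399760476780093
[ 0.4931 -0.0344  0.181 ] [ 0.49403102 -0.03460438  0.18555933] 0.002769990569721917
[ 0.4879 -0.1156  0.181 ] [ 0.48858888 -0.11478853  0.18938342] 0.0026172349958308006
box (array([0.61599204, 0.50725237, 0.10240227]), np.float64(0.004174878062081527)) (array([0.36137508, 0.45413905, 0.15585407]), np.float64(0.015046816536684639))
trayrim [0.714 0.037 0.03 ]
trayrim [ 0.715 -0.106  0.03 ]
trayrim [ 0.589 -0.112  0.03 ]
trayrim [0.586 0.036 0.03 ]
```

Request:
carry_out --commands '[[[0,0,0,0,0,1],[0,0,0,0,0,1],[0,0,0,0,0,1],[0,0,0,0,0,1],[0,0,0,0,0,1],[0,0,0,0,0,1],[0,0,0,0,0,1],[0,0,0,0,0,1],[0,0,0,0,0,1],[0,0,0,0,0,1],[0,0,0,0,0,1],[0,0,0,0,0,0.37],[0,0,0,0,0,0]]]' --hand 1 --force 30

```text
clock: 1.28
position: [0.2767, 0.5603, 0.2311]
ee_rot: [0.735, 0.678, -0.0, 0.0]
ft_force: [-0.0, 0.2, 0.6]
grip_width: 0.001
grasp_force: 0.0
```

Request:
carry_out --commands '[[[-0.4,0.25,0,0,0,0],[-0.75,0.471,0,0,0,0],[-0.75,0.471,0,0,0,0],[-0.75,0.471,0,0,0,0],[-0.75,0.471,0,0,0,0],[-0.75,0.471,0,0,0,0],[-0.75,0.471,0,0,0,0],[-0.75,0.471,0,0,0,0],[-0.75,0.471,0,0,0,0],[-0.75,0.471,0,0,0,0],[-0.75,0.471,0,0,0,0],[-0.75,0.471,0,0,0,0],[-0.75,0.471,0,0,0,0],[-0.75,0.471,0,0,0,0],[-0.32,0.23,0,0,0,0],[0,0,0,0,0,0]]]'

```text
clock: 2.62
position: [0.5088, 0.1176, 0.2315]
ee_rot: [0.736, 0.677, -0.0, 0.001]
ft_force: [-0.3, 0.3, -0.5]
grip_width: 0.001
grasp_force: 0.0
```

Request:
carry_out --commands '[[[0.09,-0.08,0.6,0,0,0],[0,0,0.5,0,0,0],[0,0,0.1,0,0,0],[0,0,0.1,0,0,0],[0,0,0.1,0,0,0],[0,0,0.1,0,0,0],[0,0,0.1,0,0,0],[0,0,0,0,0,0],[0,0,0,0,0,0]]]'

```text
clock: 3.37
position: [0.5052, 0.1267, 0.1692]
ee_rot: [0.734, 0.679, 0.001, 0.0]
ft_force: [-0.7, 0.1, 5.4]
grip_width: 0.002
grasp_force: 2.8
```

Request:
carry_out --commands '[[[0,0,0.1,0,0,0],[0,0,0.1,0,0,0],[0,0,0.1,0,0,0],[0,0,0,0,0,0],[0,0,0,0,0,0]]]'

```text
clock: 3.78
position: [0.5052, 0.1267, 0.1571]
ee_rot: [0.734, 0.679, 0.001, 0.0]
ft_force: [-1.9, -0.0, 6.1]
grip_width: -0.002
grasp_force: 2.9
```

Request:
carry_out --commands '[[[0,0,0.075,0,0,0],[0,0,0.075,0,0,0],[0,0,0,0,0,0],[0,0,0,0,0,0]]]'

```text
clock: 4.12
position: [0.5053, 0.1267, 0.1513]
ee_rot: [0.734, 0.679, 0.001, 0.0]
ft_force: [-0.8, 0.2, 6.5]
grip_width: 0.0
grasp_force: 3.2
```

Request:
carry_out --commands '[[[0,0,0.08,0,0,0],[0,0,0.08,0,0,0],[0,0,0.08,0,0,0],[0,0,0.08,0,0,0],[0,0,0.08,0,0,0],[0,0,0,0,0,0],[0,0,0,0,0,0]]]'

```text
clock: 4.7
position: [0.5058, 0.127, 0.1359]
ee_rot: [0.734, 0.679, 0.002, 0.0]
ft_force: [-1.8, -0.5, 13.4]
grip_width: 0.003
grasp_force: 6.2
```

Request:
carry_out --commands '[[[0,0,0.06,0,0,0],[0,0,0.04,0,0,0],[0,0,0,0,0,0],[0,0,0,0,0,0]]]'

```text
clock: 5.03
position: [0.5067, 0.1273, 0.1332]
ee_rot: [0.734, 0.679, 0.003, 0.001]
ft_force: [-3.2, 0.4, 21.4]
grip_width: 0.003
grasp_force: 10.9
```

Request:
carry_out --commands '[[[0,0,-0.5,0,0,0],[0,0,-0.65,0,0,0],[0,0,-0.4,0,0,0],[-0.4,0,0,0,0,0],[-0.7,0.03,0,0,0,0],[-0.6,0,0,0,0,0],[-0.4,0,0,0,0,0],[0,0,0,0,0,0],[0,0,0,0,0,0],[0,0,0.2,0,0,0],[0,0,0.13,0,0,0],[0,0,0.1,0,0,0],[0,0,0.1,0,0,0],[0,0,0.1,0,0,0],[0,0,0,0,0,0],[0,0,0,0,0,0]]]'

```text
clock: 6.37
position: [0.4998, 0.0433, 0.1665]
ee_rot: [0.734, 0.679, 0.001, 0.0]
ft_force: [1.3, -1.0, 6.9]
grip_width: -0.001
grasp_force: 3.8
```

Request:
carry_out --commands '[[[0,0,0.1,0,0,0],[0,0,0.1,0,0,0],[0,0,0,0,0,0],[0,0,0,0,0,0]]]'

```text
clock: 6.7
position: [0.4998, 0.0434, 0.1585]
ee_rot: [0.734, 0.679, 0.001, 0.0]
ft_force: [1.3, -0.3, 7.1]
grip_width: 0.001
grasp_force: 3.9
```

Request:
carry_out --commands '[[[0,0,0.1,0,0,0],[0,0,0.08,0,0,0],[0,0,0,0,0,0],[0,0,0,0,0,0]]]'

```text
clock: 7.03
position: [0.5011, 0.0435, 0.1532]
ee_rot: [0.734, 0.679, 0.002, 0.001]
ft_force: [-2.7, -0.6, 24.1]
grip_width: -0.001
grasp_force: 11.8
```

Syringe B jams: 24 N at 24 mm of travel. I'll release it and test the remaining two before moving it.

Request:
carry_out --commands '[[[0,0,-0.4,0,0,0],[0,0,-0.65,0,0,0],[-0.4,0,0,0,0,0],[-0.65,0,0,0,0,0],[-0.6,0,0,0,0,0],[-0.3,0,0,0,0,0],[0,0,0,0,0,0],[0,0,0,0,0,0],[0,0,0.2,0,0,0],[0,0,0.13,0,0,0],[0,0,0.1,0,0,0],[0,0,0.1,0,0,0],[0,0,0.1,0,0,0],[0,0,0.1,0,0,0],[0,0,0.1,0,0,0],[0,0,0,0,0,0],[0,0,0,0,0,0]]]'

```text
clock: 8.45
position: [0.493, -0.0346, 0.1594]
ee_rot: [0.734, 0.679, 0.0, -0.0]
ft_force: [-0.2, 1.4, 4.3]
grip_width: 0.003
grasp_force: 2.0
```

Request:
carry_out --commands '[[[0,0,0.1,0,0,0],[0,0,0.1,0,0,0],[0,0,0,0,0,0],[0,0,0,0,0,0]]]'

```text
clock: 8.78
position: [0.493, -0.0348, 0.1515]
ee_rot: [0.734, 0.679, 0.0, -0.0]
ft_force: [-0.8, 0.3, 4.6]
grip_width: -0.003
grasp_force: 2.2
```

Request:
carry_out --commands '[[[0,0,0.08,0,0,0],[0,0,0.08,0,0,0],[0,0,0.08,0,0,0],[0,0,0.08,0,0,0],[0,0,0.08,0,0,0],[0,0,0.06,0,0,0],[0,0,0.04,0,0,0],[0,0,0,0,0,0],[0,0,0,0,0,0]]]'

```text
clock: 9.53
position: [0.4944, -0.0347, 0.1334]
ee_rot: [0.734, 0.679, 0.002, 0.001]
ft_force: [-2.3, 1.9, 19.5]
grip_width: 0.005
grasp_force: 9.9
```

Request:
carry_out --commands '[[[0,0,-0.5,0,0,0],[0,0,-0.65,0,0,0],[0,0,-0.4,0,0,0],[-0.4,0,0,0,0,0],[-0.7,0.04,0,0,0,0],[-0.6,0,0,0,0,0],[-0.33,0,0,0,0,0],[0,0,0,0,0,0],[0,0,0,0,0,0],[0,0,0.2,0,0,0],[0,0,0.13,0,0,0],[0,0,0.1,0,0,0],[0,0,0.1,0,0,0],[0,0,0.1,0,0,0],[0,0,0.1,0,0,0],[0,0,0.1,0,0,0],[0,0,0,0,0,0],[0,0,0,0,0,0]]]'

```text
clock: 11.03
position: [0.4879, -0.1162, 0.1602]
ee_rot: [0.734, 0.679, -0.0, -0.0]
ft_force: [-0.0, 0.8, 2.3]
grip_width: -0.004
grasp_force: 1.1
```

Request:
carry_out --commands '[[[0,0,0.1,0,0,0],[0,0,0.1,0,0,0],[0,0,0,0,0,0],[0,0,0,0,0,0]]]'

```text
clock: 11.37
position: [0.488, -0.1166, 0.1525]
ee_rot: [0.734, 0.679, -0.0, -0.0]
ft_force: [0.1, 0.1, 2.8]
grip_width: -0.001
grasp_force: 1.4
```

The force is lower than the 5–11 N expected, so I'll look before going on.

Run:
```python
from h import *
b=camera('side')[:,:,::-1]
cv2.imwrite('pics/d.png',cv2.resize(b[150:290,215:355],(600,600),interpolation=cv2.INTER_CUBIC))
```

```text
(no output)
```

View pics/d.png

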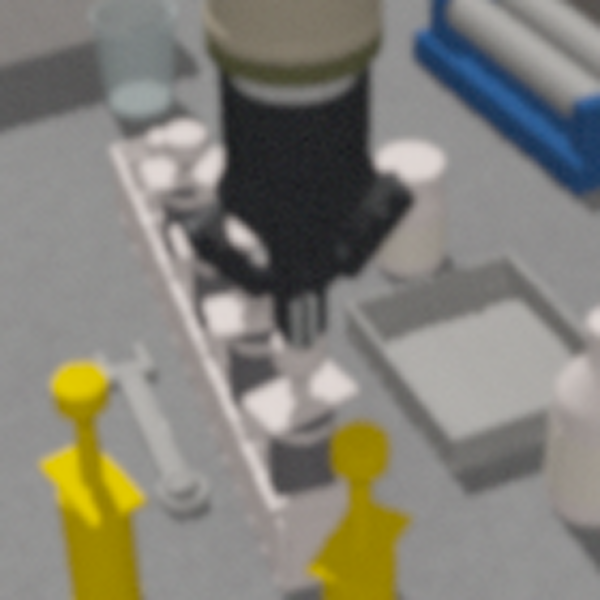

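The fingertips at (300,320) are square on the knob, the syringe is upright, and the plunger is going in with no jam. I'll continue to home.

Request:
carry_out --commands '[[[0,0,0.08,0,0,0],[0,0,0.08,0,0,0],[0,0,0.08,0,0,0],[0,0,0.08,0,0,0],[0,0,0.08,0,0,0],[0,0,0.06,0,0,0],[0,0,0.06,0,0,0],[0,0,0,0,0,0],[0,0,0,0,0,0]]]'

```text
clock: 12.17
position: [0.4896, -0.1167, 0.1335]
ee_rot: [0.734, 0.679, 0.002, 0.001]
ft_force: [-1.4, 1.2, 19.9]
grip_width: 0.002
grasp_force: 9.7
```

Request:
carry_out --commands '[[[0,0,-0.4,0,0,0],[0,0,-0.7,0,0,0],[0,0,-0.6,0,0,0],[0.5,0,0,0,0,0],[0.8,-0.02,0,0,0,0],[0.8,0,0,0,0,0],[0.8,0,0,0,0,0],[0.7,0,0,0,0,0],[0.4,0,0,0,0,0],[0,0,0,0,0,0],[0,0,0,0,0,0],[0,0,0,0,0,0],[0,0,0,0,0,0]]]' --hand -1

```text
clock: 13.25
position: [0.4996, 0.0415, 0.1996]
ee_rot: [0.735, 0.678, -0.0, 0.0]
ft_force: [-0.8, -0.6, -0.1]
grip_width: 1.001
grasp_force: 0.0
```

Run:
```python
from h import *
a=camera('top')[:,:,::-1];b=camera('side')[:,:,::-1]
c=np.zeros((400,800,3),np.uint8);c[:,:400]=cv2.resize(a[150:250,200:300],(400,400),interpolation=cv2.INTER_CUBIC)
c[:,400:]=cv2.resize(b[130:250,225:345],(400,400),interpolation=cv2.INTER_CUBIC)
cv2.imwrite('pics/e.png',c)
o=get_obs();print(o['position'],o['grip_width'],o['ft_force'])
```

```text
[0.49967802 0.0417701  0.19965765] 1.0013464693210148 [ 1.37844872 -0.21237054 -0.18230411]
```

View pics/e.png

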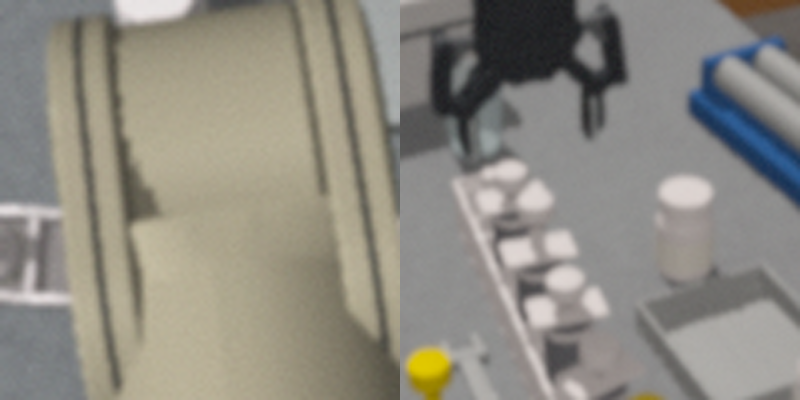

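Run:
```python
from h import *
for n,X in dict(A=(.506,.1215,.139),B=(.5,.0434,.160),Bbelowlow=(.5,.0434,.111),C=(.4935,-.0345,.139),Cfl=(.4935,-.0345,.111),D=(.488,-.1155,.139),tcp=(.4997,.0418,.2)).items():
    u,v=proj('side',np.array(X));print(n,400+(u-225)*10/3,(v-130)*10/3, u,v)
b=camera('side')[:,:,::-1]
cv2.imwrite('pics/f.png',cv2.resize(b[110:290,210:370],(533,600),interpolation=cv2.INTER_CUBIC))
```

```text
A 508.63418645493977 171.52891992094897 257.5902559364819 181.4586759762847
B 533.2823844953382 200.66140805951383 264.98471534860147 190.19842241785415
Bbelowlow 536.0508350147592 249.85296507035028 265.81525050442775 204.9558895211051
C 562.8077224825855 278.8585960336975 273.84231674477564 213.65757881010924
Cfl 563.988398696572 307.33743916700007 274.1965196089716 222.20123175010002
D 597.8134578928651 345.27601893669356 284.3440373678595 233.58280568100807
tcp 531.2689663711501 159.48054354961945 264.38068991134503 177.84416306488583
```

View pics/f.png

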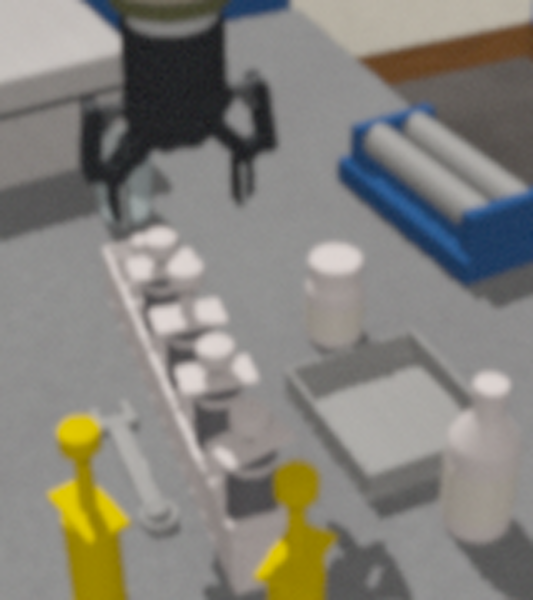

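All as expected: A's knob is at (153,238), the jammed B knob stands higher at (185,265), C is at (215,348), and D is in shadow at (253,415). The open gripper is centred over B, so I'll descend and grip.

Request:
carry_out --commands '[[[0.04,0,0.4,0,0,0],[0,0,0.5,0,0,0],[0,0,0.5,0,0,0],[0,0,0.34,0,0,0],[0,0,0,0,0,0],[0,0,0,0,0,0]]]'

```text
clock: 13.9
position: [0.4996, 0.044, 0.13]
ee_rot: [0.735, 0.678, -0.001, -0.0]
ft_force: [0.3, -0.8, 2.0]
grip_width: 1.003
grasp_force: 0.0
```

Request:
carry_out --commands '[[[0,0,0,0,0,0],[0,0,0,0,0,0],[0,0,0,0,0,0],[0,0,0,0,0,0],[0,0,0,0,0,0],[0,0,0,0,0,0],[0,0,0,0,0,0],[0,0,0,0,0,0],[0,0,0,0,0,0],[0,0,0,0,0,0]]]' --hand 1 --force 40

```text
clock: 14.73
position: [0.5001, 0.0445, 0.1302]
ee_rot: [0.734, 0.679, 0.0, 0.0]
ft_force: [0.3, -0.3, 2.2]
grip_width: 0.337
grasp_force: 39.5
```

Request:
carry_out --commands '[[[0,0,-0.03,0,0,0],[0,0,-0.07,0,0,0],[0,0,-0.12,0,0,0],[0,0,-0.15,0,0,0],[0,0,-0.18,0,0,0],[0,0,-0.2,0,0,0],[0,0,-0.2,0,0,0],[0,0,-0.2,0,0,0],[0,0,-0.2,0,0,0],[0,0,-0.17,0,0,0],[0,0,-0.12,0,0,0],[0,0,-0.07,0,0,0],[0,0,-0.04,0,0,0],[0,0,0,0,0,0],[0,0,0,0,0,0]]]'

```text
clock: 15.98
position: [0.4997, 0.0444, 0.1998]
ee_rot: [0.734, 0.679, -0.0, -0.0]
ft_force: [-0.2, 0.1, -1.6]
grip_width: 0.337
grasp_force: 39.6
```

Run:
```python
from h import *
b=camera('side')[:,:,::-1]
cv2.imwrite('pics/g.png',cv2.resize(b[110:290,210:370],(533,600),interpolation=cv2.INTER_CUBIC))
```

```text
(no output)
```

View pics/g.png

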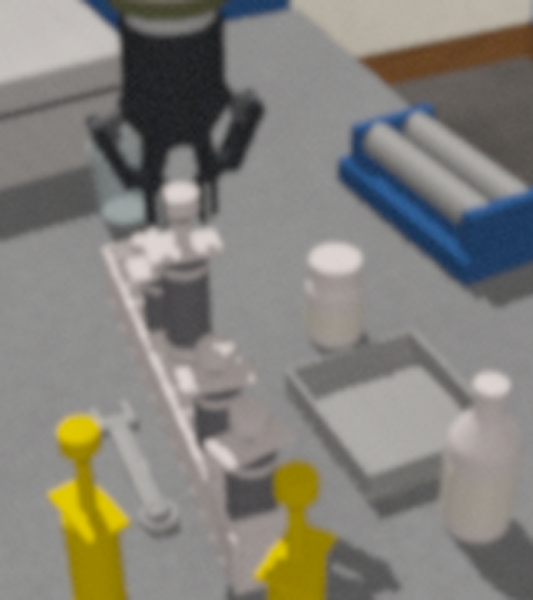

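The syringe hangs upright from the gripper at (185,270) with its base clear of the rack, and the neighbours are undisturbed. Now to the tray.

Request:
carry_out --commands '[[[0,0.05,0,0,0,0],[0,0.1,0,0,0,0],[0,0.15,0,0,0,0],[0,0.2,0,0,0,0],[-0.05,0.25,0,0,0,0],[-0.1,0.25,0,0,0,0],[-0.13,0.25,0,0,0,0],[-0.13,0.25,0,0,0,0],[-0.13,0.25,0,0,0,0],[-0.13,0.25,0,0,0,0],[-0.13,0.25,0,0,0,0],[-0.13,0.25,0,0,0,0],[-0.13,0.25,0,0,0,0],[-0.13,0.25,0,0,0,0],[-0.13,0.25,0,0,0,0],[-0.13,0.25,0,0,0,0],[-0.12,0.2,0,0,0,0],[-0.08,0.13,0,0,0,0],[-0.05,0.08,0,0,0,0],[0,0.02,0,0,0,0]]]'

```text
clock: 17.7
position: [0.6515, -0.0365, 0.1999]
ee_rot: [0.735, 0.678, -0.0, 0.0]
ft_force: [0.4, 0.2, -2.0]
grip_width: 0.334
grasp_force: 39.8
```

Request:
carry_out --commands '[[[0,0,0,0,0,0],[0,0,0.05,0,0,0],[0,0,0.1,0,0,0],[0,0,0.15,0,0,0],[0,0,0.2,0,0,0],[0,0,0.2,0,0,0],[0,0,0.2,0,0,0],[0,0,0.2,0,0,0],[0,0,0.2,0,0,0],[0,0,0.15,0,0,0],[0,0,0.1,0,0,0],[0,0,0.06,0,0,0],[0,0,0.04,0,0,0],[0,0,0,0,0,0],[0,0,0,0,0,0]]]'

```text
clock: 18.95
position: [0.6514, -0.0357, 0.1344]
ee_rot: [0.734, 0.679, 0.0, 0.0]
ft_force: [0.5, -0.3, -1.6]
grip_width: 0.334
grasp_force: 39.8
```

Run:
```python
from h import *
b=camera('side')[:,:,::-1]
cv2.imwrite('pics/i.png',cv2.resize(b[110:290,210:370],(533,600),interpolation=cv2.INTER_CUBIC))
```

```text
(no output)
```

View pics/i.png

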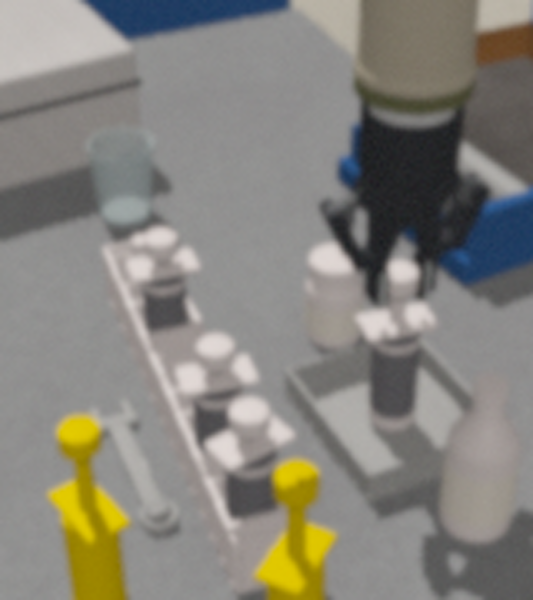

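The syringe is upright over the tray at (397,390), with its base just above the floor. I'll creep down.

Request:
carry_out --commands '[[[0,0,0.04,0,0,0],[0,0,0.04,0,0,0],[0,0,0.03,0,0,0],[0,0,0,0,0,0],[0,0,0,0,0,0]]]'

```text
clock: 19.42
position: [0.6512, -0.0357, 0.1296]
ee_rot: [0.734, 0.679, -0.0, -0.0]
ft_force: [-0.6, 0.8, -1.5]
grip_width: 0.339
grasp_force: 39.8
```

Request:
carry_out --commands '[[[0,0,0.02,0,0,0],[0,0,0,0,0,0],[0,0,0,0,0,0]]]'

```text
clock: 19.67
position: [0.6513, -0.0357, 0.129]
ee_rot: [0.734, 0.679, 0.0, 0.0]
ft_force: [-0.0, 0.1, -0.4]
grip_width: 0.334
grasp_force: 39.8
```

Request:
carry_out --commands '[[[0,0,0.01,0,0,0],[0,0,0,0,0,0],[0,0,0,0,0,0]]]'

```text
clock: 19.92
position: [0.6514, -0.0357, 0.1287]
ee_rot: [0.734, 0.679, 0.0, 0.0]
ft_force: [-0.8, -0.5, 0.7]
grip_width: 0.34
grasp_force: 40.0
```

Request:
carry_out --commands '[[[0,0,0,0,0,0],[0,0,0,0,0,0],[0,0,0,0,0,0],[0,0,0,0,0,0],[0,0,0,0,0,0],[0,0,0,0,0,0],[0,0,0,0,0,0],[0,0,0,0,0,0],[0,0,-0.2,0,0,0],[0,0,-0.5,0,0,0],[0,0,-0.7,0,0,0],[0,0,-0.8,0,0,0],[0,0,-0.6,0,0,0],[0,0,-0.2,0,0,0],[0,0,0,0,0,0],[0,0,0,0,0,0],[0,0,0,0,0,0],[0,0,0,0,0,0],[0,0,0,0,0,0]]]' --hand -1

```text
clock: 21.5
position: [0.6507, -0.0356, 0.2472]
ee_rot: [0.734, 0.679, -0.001, -0.001]
ft_force: [0.1, -0.3, -0.6]
grip_width: 1.001
grasp_force: 0.0
```

Run:
```python
from h import *
b=camera('side')[:,:,::-1]
cv2.imwrite('pics/j.png',cv2.resize(b[110:290,210:370],(533,600),interpolation=cv2.INTER_CUBIC))
for n,X in dict(A=(.506,.1215,.139),C=(.4935,-.0345,.139),D=(.488,-.1155,.139),B=(.651,-.036,.159)).items():
    u,v=proj('side',np.array(X));print(n,(u-210)*10/3,(v-110)*10/3)
```

```text
A 158.63418645493974 238.19558658761562
C 212.8077224825855 345.5252627003642
D 247.8134578928651 411.9426856033602
B 398.9109133759195 275.7474541176875
```

View pics/j.png

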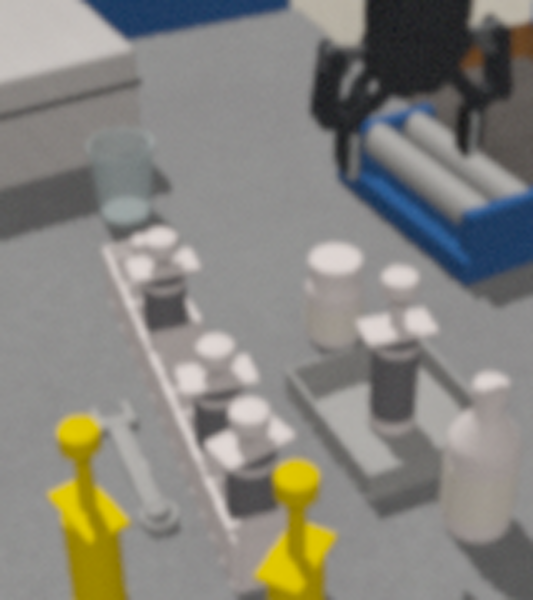

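The syringe stands upright and free on the tray floor at (395,370) with its knob raised. The three sound ones are home in the rack at (158,238), (214,345) and (250,410), and nothing else has moved.

```bash
python3 -c "
from h import *
print(hand_in())"
```

```text
the job is handed in; nothing more can be done
None
```

I pressed all four syringes: three went fully home and still stand in the rack; the one in the middle cell (y = 0) jammed about 24 mm in at 24 N and now stands upright on the reject tray floor, plunger where it jammed, and the job is handed in (result not shown to me).

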